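# Gauge the length of a delivered shaft and hold it up

## Task

Check the steel shaft lying in the bench length gauge: slide the gauge's jaw shut along the base until the shaft is pinched firmly between the moving jaw and the fixed anvil, then let go of the jaw and leave it at that reading. Then grasp the shaft by its thick middle, lift it straight up about 10 cm above its V supports, and finish while holding it there over the gauge, level and still. Leave everything else on the bench where it is.

Things in the scene. Friction and masses are not known exactly. Their poses are not given: they have to be found in the camera images.
- gauge: Bench length gauge, fixed: grey base plate 100 mm wide (x), 20 high, from y=-130 to +210 mm. Origin on the bench surface, under the middle of the shaft once it touches the anvil; y is the measuring direction, from anvil to moving jaw; z up. V supports at y=-38 and +38 (8 mm thick, tops 59 mm up) carry the shaft along y at x=0, axis 62 mm above the bench; nothing else stands between the jaws.
- anvil_face (a point): Centre of the bright steel face (30 x 36 mm) of the fixed anvil, 62 mm above the bench, at the gauge's y=-60 mm, looking to its +y. The anvil is an upright dark steel block 50 mm wide, 30 mm thick, 78 mm high above the bench. Axes as the gauge.
- jaw (a joint): Moving jaw's position in m along the gauge's +y. 0: its face is 120 mm (the shaft's length) from the anvil's; positive is further open (track ends -0.02 and 0.068). Starts between 0.024 and 0.060. It slides with about 3 N of friction and stays where left; the shaft, pushed by it, slides along the V supports until it meets the anvil.
- jaw_face (a point): Centre of the bright steel contact face (30 x 36 mm) of the moving jaw, 62 mm above the bench, looking to the gauge's -y; axes as the gauge. The dark jaw behind it is 50 mm wide, 14 mm thick, 78 mm high above the bench, on a carriage 60 mm wide and 76 mm long (y) with its top 48 mm above the bench.
- jaw_tab (a point): The place to grip the moving jaw: an upright aluminium tab on its carriage, 30 mm wide (gauge x), 12 mm thick (gauge y), rising from 48 to 110 mm above the bench. This point is on its centre line, 92 mm above the bench, 50 mm behind the jaw's contact face; 26 mm are free between tab and jaw. Axes as the gauge.
- shaft: The turned steel shaft (0.25 to 0.5 kg) that lies in the gauge. Origin at its centre, y along its axis. Same place and axes as shaft_mid.
- shaft_mid (a point): Centre of the shaft in the gauge, half-way along, on its axis; its y axis runs along the shaft (parallel to the gauge's y; x and z turn as it rolls). Length 120 mm; thick middle collar diameter 30 mm, 34 mm long; on either side diameter 22 mm; last 8 mm at each end diameter 16 mm. It starts 4 to 12 mm short of the anvil.
- carton_mid (a point): Centre of a closed cardboard carton 120 x 90 x 70 mm (bystander).
- tape_mid (a point): Centre of a roll of brown tape, diameter 96, 40 mm high, lying flat (bystander).
- bush_mid (a point): Centre of a flanged brass bush, diameter 42, 32 mm high, standing beside the gauge (bystander).
- block_mid (a point): Centre of a dark steel block 30 x 60 x 20 mm lying beside the gauge (bystander).
- jar_mid (a point): Centre of a clear jar, diameter 70, 90 mm high (bystander).
- driver_grip (a point): Handle of a screwdriver lying on the bench (bystander).
- spare_mid (a point): Centre of a second, equal shaft lying in a low cardboard tray, away from the gauge (bystander; not the one to gauge).
Mind the look-alikes: they are no part of the job. Leave any green or purple look-alike of the shaft alone.

How it is judged:
On the way:
1. the jaw is slid shut: the shaft is pinched between the moving jaw's face and the anvil, more than 2 N on each (contact force between shaft and jaw_c0 above 2 N and contact force between shaft and gauge_c0 above 2 N and value of joint jaw below 0.003 m), for 0.2 s.
At the end, for the whole second after the job is handed in: The shaft is held by the fingers alone, 65 to 150 mm above where it lay in the supports and within 60 mm horizontally of the gauge's measuring place, its axis level within 8 degrees, still (under 20 mm/s and 0.2 rad/s); the jaw, untouched, still stands within 4 mm of the shaft's length (contact force between shaft and the fingers above 1 N and contact force between shaft and gauge below 0.1 N and contact force between gauge and the arm below 0.1 N and contact force between gauge and the fingers below 0.1 N and z of shaft_mid in the frame of gauge between 0.127 and 0.212 m and horizontal distance between shaft_mid and gauge below 0.06 m and angle between shaft_mid's own y axis and vertical between 1.431 and 1.711 rad and linear speed of shaft below 0.02 m/s and angular speed of shaft below 0.2 rad/s and value of joint jaw between -0.004 and 0.004 m); the arm keeps its last pose, push and grip.
It fails at once if a bystander (carton, tape, bush, block, jar, screwdriver or spare shaft) is moved more than 30 mm (distance of any of carton_mid, tape_mid, bush_mid, block_mid, jar_mid, driver_grip, spare_mid from where it was at the start of the episode above 0.03 m).
It also fails if it takes over 48 s, if anything falls off the work surface, if the arm or the gripper's body presses on something with over 40 N, if the wrist force passes 120 N, or if a joint passes its speed limit or range.

## Robot

A 7-joint arm with a two-finger parallel gripper is mounted at the origin on the work surface. World frame = base frame: x ahead of the robot, y to its left, z up, the work surface at z = 0. Lengths are in m, angles in rad, forces in N, time in s.
With the tool pointing down it reaches from about 0.425 to 0.875 m from the base axis. Payload 4.7 kg.
Tool frame: the origin (TCP) lies on the centre line of the jaws, within the pads' length; the fingertips stand 22 mm ahead of it and the grasp point (between the pads) lies 3 mm ahead of it; z points along the fingers, y is the direction in which the jaws open and shut (so a half turn about z gives the same grasp; the last joint's range is limited). The gripper opens to 87 mm and grips with 3 to 60 N. Pads are 19 mm wide; open, the fingers measure 117 mm over their backs; the gripper's body (75 mm by 190 mm) begins 51 mm behind the grasp point.
Start: joints at [-1.103, 0.321, -0.07, 1.45, 0.023, 1.371, -0.057], TCP at [0.285, 0.584, 0.245] pointing down, gripper open.
Joint ranges: [-2.86, 2.86], [-0.3, 2.09], [-1.38, 1.24], [0.06, 2.45], [-1.56, 4.7], [0.09, 2.05], [-2.69, 2.69]. Speed limits (rad/s): [2.57, 2.57, 3.14, 3.14, 3.14, 3.14, 3.14].

## Interface

Orientations are given as a rotation vector (axis times angle).
In Python, from bench import ctrl, imaging, close_job, finder gives the robot as it stands. The module is installed in compiled form; this text tells all that it offers.
- The arm moves only by the shell command python3 -m jog 'ROWS' [FORCE]. ROWS is JSON, a list that holds one entry, the list of rows, each a list of 7 numbers: the shift along the tool's x, y, z in cm, then the turn, a rotation vector about the tool's x, y, z in degrees, then the finger opening in cm, from 0 to 8.7. In form: [[[dx, dy, dz, ax, ay, az, claw], ...]]. A call has 1 to 12 rows; each row shifts and turns the commanded pose from where the row before left it, along the tool's axes as they then stand; what a row does not reach is not made up. A row lasts 1/10 s, in which the tool goes at most 50 mm and 8.59 degrees, less where a joint would pass 70% of its speed; a pose out of reach is approached as far as the arm can. A call is refused whole if a number of a shift passes 5 or a number of a turn 8.59, either way. A call with a gripper value outside its range is refused whole. The fingers move at their own pace and stop on an object; FORCE is the grip in N (left out, the last holds). Time passes only in rows, so rows that do not move let the fingers close. It gives the time, the measured TCP pose, the force and the opening at its end, in the units of the state.
- ctrl.get_state(): the state, without advancing time (a new reading comes with each control period).
- imaging.get_image(name): name is "side" or "top" or "wrist"; returns a dict with "frame" (420x560x3 uint8, red, green, blue), "intrinsics" (3x3 intrinsics, pixels), "pose" (4x4, takes a point from camera to world coordinates). Camera axes: x right, y down, z forward; pixel columns grow to the right and rows downward; lengths in m; the calibration is good to about 2 mm. A picture is of the moment at which its call begins. There is no depth.
- close_job(): hands the job in, once; it reports no verdict.
Trained networks look in the newest picture that a camera, given by its name, has taken for a name from the list of things; names that differ only in an ending like _2 or _b are one class to them, and where a whole thing is asked for, a point or a joint stands for the part that bears it (a point fixed in the world has none). Each returns a list of dicts, best first, with "conf" (0 to 1); they miss things now and then, are a little off and sometimes report something else, mostly with a low value. They report only what shows in the picture. A call takes as long as a camera call. They do not tell look-alikes from the thing itself.
- finder.trace(label, camera): "region" (420x560 bool, what is visible of it) and "point" ([row, column] as shares, 0 to 1, of the picture: columns of its width, rows of its height, amid what is visible of it).
- finder.spot_point(label, camera): "point" ([row, column] as shares, 0 to 1, of the picture: columns of its width, rows of its height: a listed point, or the origin of a listed thing).
The state is a dict: "time": time; "joint_positions": joint angles; "qd": joint speeds; "joint_torque": joint torques, N m; "position": TCP position; "tool_rot": TCP orientation; "ft_force": force on the tool from outside, world axes, zero at the start; "torque": the same for the moment, N m; "grip_width": opening from 0.0 (shut) to 1.0 (fully open).
Only numpy, scipy, OpenCV 4.12 (cv2) and the standard library are available. Lean on these libraries where they do the work, as an engineer would, in place of code of your own. Each camera call takes 0.05 s, during which the arm holds its last target. There are 200 camera calls.

## Working session

There is one attempt and no reset: what is moved stays moved. The work goes in short steps, Python scripts to look and compute and a shell command to move; the robot and the scene stay as the last step left them, time stands still between calls to the robot, and variables do not carry over. Pictures are saved under pics/ and viewed, about 8 in all and at most 12, crops included, and the job is handed in when it is done.

```bash
mkdir -p pics
cat > h.py <<'E'
import numpy as np, cv2
from bench import ctrl, imaging, close_job, finder
def pix2ray(im,p):
    K=np.array(im["intrinsics"]);T=np.array(im["pose"])
    u,v=p[1]*560,p[0]*420
    d=T[:3,:3]@np.linalg.solve(K,[u,v,1]); return T[:3,3],d
def atz(im,p,z):
    o,d=pix2ray(im,p); return o+d*(z-o[2])/d[2]
def tri(rays):
    A=np.zeros((3,3));b=np.zeros(3)
    for o,d in rays:
        d=d/np.linalg.norm(d);P=np.eye(3)-np.outer(d,d);A+=P;b+=P@o
    x=np.linalg.solve(A,b)
    return x,[float(np.linalg.norm((np.eye(3)-np.outer(d,d)/(d@d))@(x-o))) for o,d in rays]
E
python3 - <<'E'
from h import *
np.set_printoptions(precision=4,suppress=True)
ims={c:imaging.get_image(c) for c in("side","top","wrist")}
out=np.hstack([ims["top"]["frame"],ims["side"]["frame"]])
cv2.imwrite("pics/a.png",cv2.cvtColor(ims["top"]["frame"],cv2.COLOR_RGB2BGR))
cv2.imwrite("pics/b.png",cv2.cvtColor(ims["side"]["frame"],cv2.COLOR_RGB2BGR))
Z=dict(gauge=0,anvil_face=.062,jaw_face=.062,jaw_tab=.092,shaft_mid=.062,carton_mid=.035,tape_mid=.02,bush_mid=.016,block_mid=.01,jar_mid=.045,driver_grip=.015,spare_mid=.02)
for n,z in Z.items():
  for c in ims:
    for r in finder.spot_point(n,c)[:3]:
        p=r["point"];print(n,c,round(r["conf"],2),"px(c,r)",round(p[1]*560),round(p[0]*420),atz(ims[c],p,z))
s=ctrl.get_state();print(s)
E
```

```text
gauge side 0.93 px(c,r) 290 205 [0.5717 0.1098 0.    ]
gauge side 0.16 px(c,r) 228 137 [0.4217 0.4793 0.    ]
gauge top 0.87 px(c,r) 254 183 [0.5593 0.0982 0.    ]
anvil_face side 0.91 px(c,r) 299 202 [0.5846 0.0516 0.062 ]
anvil_face top 0.71 px(c,r) 271 173 [0.5738 0.051  0.062 ]
jaw_face side 0.64 px(c,r) 291 191 [0.5733 0.1004 0.062 ]
jaw_face side 0.63 px(c,r) 281 173 [0.5568 0.184  0.062 ]
jaw_face side 0.27 px(c,r) 267 364 [ 0.4368 -0.4029  0.062 ]
jaw_face top 0.73 px(c,r) 207 180 [0.5562 0.2083 0.062 ]
jaw_tab side 0.86 px(c,r) 283 148 [0.577  0.2627 0.092 ]
jaw_tab side 0.17 px(c,r) 255 205 [0.4638 0.0289 0.092 ]
jaw_tab top 0.83 px(c,r) 186 174 [0.564  0.2533 0.092 ]
shaft_mid side 0.97 px(c,r) 300 271 [ 0.5446 -0.1835  0.062 ]
shaft_mid side 0.85 px(c,r) 358 228 [ 0.7146 -0.0671  0.062 ]
shaft_mid side 0.71 px(c,r) 245 253 [ 0.4243 -0.1063  0.062 ]
shaft_mid top 0.89 px(c,r) 304 118 [ 0.7137 -0.0281  0.062 ]
shaft_mid top 0.88 px(c,r) 351 186 [ 0.5428 -0.1423  0.062 ]
shaft_mid top 0.85 px(c,r) 219 98 [0.7633 0.1829 0.062 ]
carton_mid side 0.58 px(c,r) 349 367 [ 0.6014 -0
[... 937 characters left out ...]
2228 -0.3324  0.015 ]
spare_mid side 0.56 px(c,r) 274 130 [0.5771 0.4659 0.02  ]
spare_mid side 0.39 px(c,r) 332 204 [0.6841 0.0741 0.02  ]
spare_mid top 0.65 px(c,r) 114 174 [0.5775 0.4528 0.02  ]
{'time': 1.95, 'joint_positions': array([-1.1029,  0.321 , -0.0701,  1.4505,  0.0226,  1.3708, -0.0569]), 'qd': array([-0.0003, -0.    , -0.001 ,  0.0017, -0.002 ,  0.0012,  0.0002]), 'joint_torque': array([ -0.0002, -49.1095,  -0.4032, -31.2763,  -0.0637,   0.0338,
         0.    ]), 'position': array([0.285 , 0.5842, 0.2446]), 'tool_rot': array([0.7067, 3.0611, 0.0001]), 'ft_force': array([-0.4008,  0.0458, -0.107 ]), 'torque': array([-0.0129,  0.0073,  0.0021]), 'grip_width': 1.003918255053699}
```

View pics/a.png

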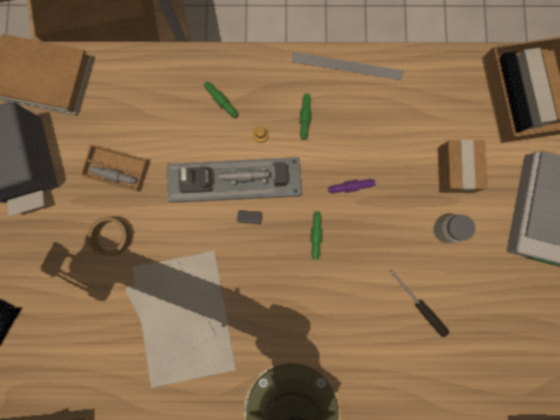

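View pics/b.png

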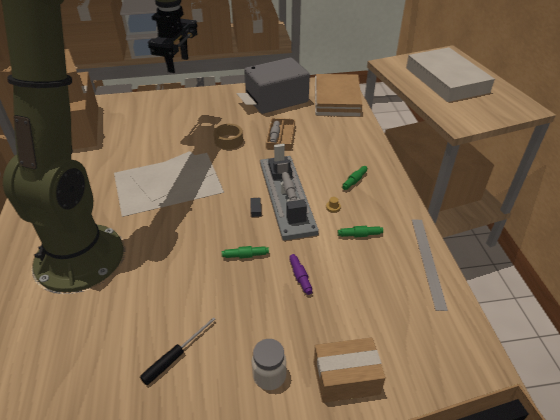

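The pictures show the gauge in top at columns 167–300, rows 157–202. The anvil is on the right (281,174), and the jaw and tab are on the left (~195,176).

What could be taken for the shaft, by top pixel:
- **Green:** (221,99), (305,116) and (316,235).
- **Purple:** (351,186).
- **Spare in the tray:** (113,174).
- **Chosen:** the steel shaft in the gauge at (244,176).

Next I move the wrist camera above the gauge for a close look.

```bash
python3 -m jog '[[[-4,-2.4,0,0,0,0,8.7],[-4,-2.4,0,0,0,0,8.7],[-4,-2.4,0,0,0,0,8.7],[-4,-2.4,0,0,0,0,8.7],[-4,-2.4,0,0,0,0,8.7],[-4,-2.4,0,0,0,0,8.7],[-4,-2.4,0,0,0,0,8.7],[-4,-2.4,0,0,0,0,8.7],[-4,-2.4,0,0,0,0,8.7],[-4,-2.4,0,0,0,0,8.7],[-3,-2.4,0,0,0,0,8.7],[0,0,0,0,0,0,8.7]]]'
python3 -m jog '[[[0,0,0,0,0,8.5,8.7],[0,0,0,0,0,8.5,8.7],[0,0,0,0,0,8.5,8.7],[0,0,0,0,0,8.5,8.7],[0,0,0,0,0,8.5,8.7],[0,0,0,0,0,8.5,8.7],[0,0,0,0,0,8.5,8.7],[0,0,0,0,0,2,8.7],[0,0,0,0,0,0,8.7],[0,0,0,0,0,0,8.7]]]'
cat > m.py <<'E'
import sys
from h import *
from scipy.spatial.transform import Rotation as Ro
np.set_printoptions(precision=4,suppress=True)
ims={c:imaging.get_image(c) for c in("side","top","wrist")}
cv2.imwrite(sys.argv[1],cv2.cvtColor(ims["wrist"]["frame"],cv2.COLOR_RGB2BGR))
Z=dict(gauge=0,anvil_face=.062,jaw_face=.062,jaw_tab=.092,shaft_mid=.062,bush_mid=.016,block_mid=.01)
for n,z in Z.items():
  for c in ims:
    for r in finder.spot_point(n,c)[:3]:
        p=r["point"];w=atz(ims[c],p,z)
        if r["conf"]>.4 and abs(w[0]-.565)<.12 and abs(w[1]-.14)<.2: print(n,c,round(r["conf"],2),"px(c,r)",round(p[1]*560),round(p[0]*420),w)
s=ctrl.get_state();print(s["time"],s["position"],s["joint_positions"],s["ft_force"],s["grip_width"]);print(Ro.from_rotvec(s["tool_rot"]).as_matrix())
E
python3 m.py pics/w1.png
```

```text
time: 3.15
position: [0.5585, 0.1506, 0.2449]
tool_rot: [0.723, 3.055, -0.005]
ft_force: [0.3, 0.5, -0.4]
grip_width: 0.999
time: 4.15
position: [0.5555, 0.159, 0.2446]
tool_rot: [-2.17, -2.271, -0.0]
ft_force: [-0.2, -0.4, 0.2]
grip_width: 1.002
gauge side 0.83 px(c,r) 290 205 [0.5713 0.1119 0.    ]
gauge top 0.59 px(c,r) 250 180 [0.5672 0.1077 0.    ]
gauge wrist 0.68 px(c,r) 300 222 [0.5682 0.107  0.    ]
anvil_face side 0.64 px(c,r) 296 204 [0.5764 0.0473 0.062 ]
anvil_face top 0.77 px(c,r) 271 173 [0.5726 0.052  0.062 ]
anvil_face top 0.47 px(c,r) 244 176 [0.5669 0.119  0.062 ]
anvil_face wrist 0.95 px(c,r) 306 297 [0.5757 0.047  0.062 ]
anvil_face wrist 0.51 px(c,r) 299 223 [0.5651 0.1251 0.062 ]
jaw_face side 0.66 px(c,r) 284 168 [0.5707 0.2049 0.062 ]
jaw_face wrist 0.82 px(c,r) 303 139 [0.5644 0.2041 0.062 ]
jaw_tab side 0.71 px(c,r) 282 148 [0.5717 0.2636 0.092 ]
jaw_tab wrist 0.63 px(c,r) 303 78 [0.5607 0.2533 0.092 ]
shaft_mid top 0.65 px(c,r) 243 174 [0.5717 0.121  0.062 ]
shaft_mid wrist 0.83 px(c,r) 303 229 [0.5688 0.1194 0.062 ]
bush_mid side 0.6 px(c,r) 332 206 [0.6836 0.0736 0.016 ]
block_mid side 0.68 px(c,r) 256 206 [0.4728 0.1115 0.01  ]
block_mid top 0.6 px(c,r) 249 217 [0.4713 0.1087 0.01  ]
block_mid wrist 0.68 px(c,r) 214 221 [0.473  0.1064 0.01  ]
5.35 [0.5557 0.1584 0.2446] [-0.6286  0.1682  0.3444  1.6489 -0.0582  1.3346 -0.2314] [0.0701 0.2955 0.4391] 0.9999509078601071
[[-0.0436  0.9991  0.    ]
 [ 0.9991  0.0436  0.    ]
 [ 0.      0.     -1.    ]]
```

View pics/w1.png

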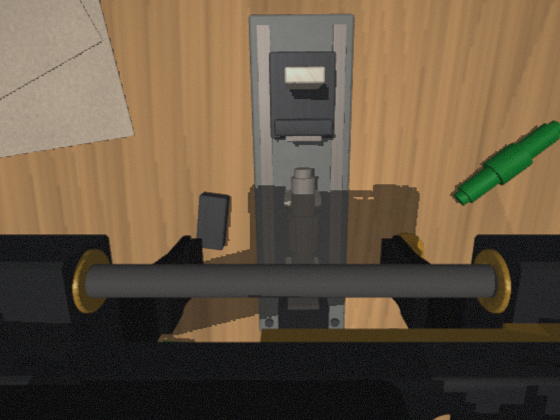

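The wrist crop confirms the choice. The bare steel shaft lies in the gauge at (303,200), with the tab top at (304,75), the jaw face at (303,139) and the anvil under the gripper's crossbar at (306,297). The green look-alike is off to the side. Next I refine the axis and angle from the plate edges and the tab outline.

Run:
```python
from h import *
np.set_printoptions(precision=4,suppress=True)
im=imaging.get_image("wrist")
def a(c,r,z):return atz(im,(r/420,c/560),z)
TL,TR,BL,BR=a(250,16,.02),a(353,16,.02),a(262,328,.02),a(345,328,.02)
print(TL,TR,BL,BR)
for k in [(TL,BL),(TR,BR)]:
    d=k[0]-k[1];print("ang",np.degrees(np.arctan2(-d[0],d[1])))
print("mid top",(TL+TR)/2,"mid bot",(BL+BR)/2)
for q in[(284,67),(325,67),(284,83),(325,83)]:print("tab",a(*q,.110))
print("shaft end +y",a(304,168,.07))
t=finder.trace("jaw_tab","wrist")
for r in t[:2]:
    ys,xs=np.nonzero(r["region"]);print(r["conf"],xs.min(),xs.max(),ys.min(),ys.max())
```

```text
[0.5108 0.3122 0.02  ] [0.6072 0.3165 0.02  ] [ 0.5297 -0.0189  0.02  ] [ 0.6268 -0.0147  0.02  ]
ang 3.2645487938336006
ang 3.376705536536769
mid top [0.559  0.3143 0.02  ] mid bot [ 0.5782 -0.0168  0.02  ]
tab [0.5465 0.2582 0.11  ]
tab [0.5764 0.2595 0.11  ]
tab [0.5469 0.2471 0.11  ]
tab [0.5772 0.2485 0.11  ]
shaft end +y [0.5667 0.1788 0.07  ]
0.59 269 336 51 140
```

Angle 3.3°, axis and reach agree, and the jaw is at about +36 mm. Going to the tab, with the fingers closing across x.

```bash
python3 -m jog '[[[3.2,0.4,0,0,0,-0.8,8.7],[3.2,0.4,0,0,0,0,8.7],[3,0.35,0,0,0,0,8.7],[0,0,3,0,0,0,6],[0,0,4,0,0,0,6],[0,0,4,0,0,0,6],[0,0,3,0,0,0,6],[0,0,1,0,0,0,6],[0,0,0,0,0,0,6],[0,0,0,0,0,0,6]]]' 40
python3 m.py pics/w2.png
```

```text
time: 6.45
position: [0.5634, 0.2534, 0.0963]
tool_rot: [2.156, 2.284, 0.004]
ft_force: [-0.1, -0.7, 0.8]
grip_width: 0.691
gauge side 0.57 px(c,r) 289 205 [0.5694 0.1114 0.    ]
gauge top 0.73 px(c,r) 247 181 [0.5647 0.1149 0.    ]
anvil_face side 0.69 px(c,r) 297 203 [0.5787 0.0514 0.062 ]
anvil_face top 0.73 px(c,r) 268 172 [0.5758 0.0588 0.062 ]
jaw_face side 0.57 px(c,r) 282 171 [0.5604 0.1901 0.062 ]
jaw_face top 0.79 px(c,r) 209 179 [0.5585 0.2037 0.062 ]
jaw_face wrist 0.81 px(c,r) 289 330 [0.5659 0.2027 0.062 ]
jaw_tab side 0.67 px(c,r) 283 150 [0.5743 0.2548 0.092 ]
jaw_tab top 0.64 px(c,r) 182 173 [0.5672 0.2615 0.092 ]
jaw_tab wrist 0.85 px(c,r) 286 269 [0.5619 0.2535 0.092 ]
shaft_mid side 0.62 px(c,r) 288 184 [0.5691 0.1302 0.062 ]
shaft_mid top 0.97 px(c,r) 244 171 [0.5769 0.1177 0.062 ]
bush_mid top 0.68 px(c,r) 271 170 [0.5918 0.053  0.016 ]
block_mid side 0.75 px(c,r) 255 207 [0.4708 0.1079 0.01  ]
block_mid side 0.47 px(c,r) 278 169 [0.5624 0.2677 0.01  ]
block_mid top 0.57 px(c,r) 250 216 [0.4728 0.1067 0.01  ]
7.65 [0.5623 0.2529 0.0946] [-0.6933  0.3681  0.2767  1.7176 -0.1122  1.0713 -0.3228] [ 0.4114  0.0063 -0.1195] 0.6857956713028368
[[-0.0576  0.9983  0.0001]
 [ 0.9983  0.0576  0.    ]
 [ 0.      0.0001 -1.    ]]
```

View pics/w2.png

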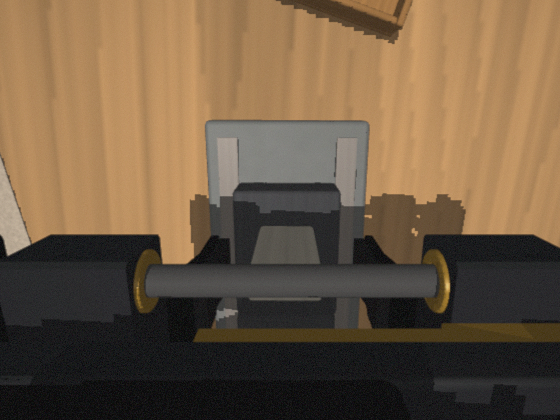

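The tab at (286,260) is centred between the fingers. I close on it, then slide toward −x of the tool.

```bash
python3 -m jog '[[[0,0,0,0,0,0,2.5],[0,0,0,0,0,0,2.5],[0,0,0,0,0,0,2.5],[0,0,0,0,0,0,2.5],[0,0,0,0,0,0,2.5]]]' 45
python3 -m jog '[[[-0.6,0,0,0,0,0,2.5],[-0.6,0,0,0,0,0,2.5],[-0.6,0,0,0,0,0,2.5],[-0.6,0,0,0,0,0,2.5],[-0.6,0,0,0,0,0,2.5],[0,0,0,0,0,0,2.5],[0,0,0,0,0,0,2.5]]]'
```

```text
time: 8.15
position: [0.5613, 0.2529, 0.0945]
tool_rot: [-2.156, -2.284, 0.003]
ft_force: [-1.7, -0.3, 0.6]
grip_width: 0.341
time: 8.85
position: [0.5629, 0.2227, 0.0945]
tool_rot: [-2.155, -2.283, 0.002]
ft_force: [-4.2, 2.8, 2.3]
grip_width: 0.34
```

```bash
python3 -m jog '[[[-0.2,0,0,0,0,0,2.5],[-0.2,0,0,0,0,0,2.5],[0,0,0,0,0,0,2.5],[0,0,0,0,0,0,2.5]]]'
python3 -m jog '[[[-0.2,0,0,0,0,0,2.5],[0,0,0,0,0,0,2.5],[0,0,0,0,0,0,2.5]]]'
```

```text
time: 9.25
position: [0.563, 0.2202, 0.0945]
tool_rot: [-2.154, -2.283, 0.0]
ft_force: [-4.7, 5.3, 1.4]
grip_width: 0.344
time: 9.55
position: [0.5631, 0.2184, 0.0945]
tool_rot: [-2.154, -2.283, -0.0]
ft_force: [-4.3, 4.1, 0.9]
grip_width: 0.339
```

```bash
python3 -m jog '[[[-0.2,0,0,0,0,0,2.5],[0,0,0,0,0,0,2.5],[0,0,0,0,0,0,2.5]]]'
python3 -m jog '[[[-0.2,0,0,0,0,0,2.5],[0,0,0,0,0,0,2.5],[0,0,0,0,0,0,2.5]]]'
```

```text
time: 9.85
position: [0.5632, 0.2164, 0.0945]
tool_rot: [-2.154, -2.284, -0.0]
ft_force: [-4.2, 5.4, 1.0]
grip_width: 0.34
time: 10.15
position: [0.5632, 0.2158, 0.0945]
tool_rot: [-2.152, -2.284, -0.003]
ft_force: [-4.5, 7.4, 0.6]
grip_width: 0.341
```

```bash
python3 -m jog '[[[-0.3,0,0,0,0,0,2.5],[0,0,0,0,0,0,2.5],[0,0,0,0,0,0,2.5]]]'
python3 -m jog '[[[-0.3,0,0,0,0,0,2.5],[0,0,0,0,0,0,2.5],[0,0,0,0,0,0,2.5],[0,0,0,0,0,0,2.5]]]'
```

```text
time: 10.45
position: [0.5632, 0.2157, 0.0945]
tool_rot: [-2.149, -2.284, -0.007]
ft_force: [-3.5, 11.7, -1.5]
grip_width: 0.341
time: 10.85
position: [0.5632, 0.2156, 0.0945]
tool_rot: [-2.146, -2.284, -0.012]
ft_force: [-2.3, 16.9, -3.7]
grip_width: 0.342
```

The jaw has stalled at y=0.2156 with 17 N, so the shaft is pinched. I take the preload off, open and lift.

```bash
python3 -m jog '[[[0.3,0,0,0,0,0,2.5],[0.3,0,0,0,0,0,2.5],[0,0,0,0,0,0,2.5]]]'
python3 -m jog '[[[0,0,0,0,0,0,6],[0,0,0,0,0,0,6],[0,0,0,0,0,0,6],[0,0,0,0,0,0,6],[0,0,-3,0,0,0,7],[0,0,-4,0,0,0,7],[0,0,-4,0,0,0,7],[0,0,-3,0,0,0,7],[0,0,0,0,0,0,7],[0,0,0,0,0,0,7]]]'
python3 m.py pics/w3.png
```

```text
time: 11.15
position: [0.5632, 0.2158, 0.0945]
tool_rot: [-2.152, -2.284, -0.002]
ft_force: [-3.4, 7.0, 0.6]
grip_width: 0.338
time: 12.15
position: [0.5651, 0.2126, 0.2353]
tool_rot: [2.157, 2.283, 0.002]
ft_force: [0.0, -0.2, -0.5]
grip_width: 0.807
gauge side 0.74 px(c,r) 292 207 [0.5754 0.1019 0.    ]
gauge top 0.55 px(c,r) 249 180 [0.5676 0.1105 0.    ]
gauge wrist 0.98 px(c,r) 290 270 [0.5682 0.1064 0.    ]
anvil_face side 0.96 px(c,r) 292 203 [0.5678 0.0531 0.062 ]
anvil_face top 0.83 px(c,r) 272 172 [0.5763 0.0508 0.062 ]
jaw_face top 0.69 px(c,r) 225 175 [0.568 0.164 0.062]
jaw_face wrist 0.71 px(c,r) 290 239 [0.5655 0.166  0.062 ]
jaw_tab side 0.41 px(c,r) 294 202 [0.5667 0.0246 0.092 ]
jaw_tab top 0.68 px(c,r) 201 175 [0.5615 0.2163 0.092 ]
jaw_tab wrist 0.57 px(c,r) 291 192 [0.5635 0.2174 0.092 ]
shaft_mid top 0.96 px(c,r) 250 176 [0.566  0.1029 0.062 ]
shaft_mid wrist 0.92 px(c,r) 288 294 [0.5668 0.1088 0.062 ]
bush_mid top 0.62 px(c,r) 261 135 [0.6831 0.0805 0.016 ]
block_mid side 0.52 px(c,r) 257 205 [0.4782 0.1149 0.01  ]
block_mid top 0.75 px(c,r) 250 217 [0.4715 0.1061 0.01  ]
13.35 [0.5646 0.213  0.2346] [-0.6675  0.2283  0.3094  1.599  -0.0711  1.3254 -0.2907] [-0.1858  0.1921 -0.168 ] 0.810760877531653
[[-0.0576  0.9983  0.0001]
 [ 0.9983  0.0576  0.    ]
 [ 0.      0.0001 -1.    ]]
```

View pics/w3.png

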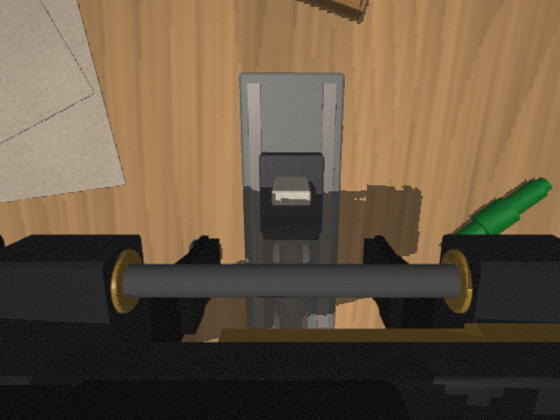

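The jaw stays shut with the tab at (291,190). Now I move above the collar.

```bash
python3 -m jog '[[[-3.6,0,0,0,0,0,7],[-3.6,-0.1,0,0,0,0,7],[-3.4,0,0,0,0,0,7],[0,0,4,0,0,0,7],[0,0,4,0,0,0,7],[0,0,0,0,0,0,7],[0,0,0,0,0,0,7]]]' 40
python3 m.py pics/w4.png
```

```text
time: 14.05
position: [0.5696, 0.1072, 0.1548]
tool_rot: [-2.156, -2.284, 0.001]
ft_force: [-0.6, 0.0, 0.6]
grip_width: 0.806
gauge side 0.59 px(c,r) 289 205 [ 0.5693  0.1127 -0.    ]
anvil_face side 0.97 px(c,r) 297 203 [0.5792 0.0508 0.062 ]
anvil_face top 0.84 px(c,r) 271 172 [0.5745 0.052  0.062 ]
anvil_face wrist 0.83 px(c,r) 288 291 [0.5729 0.0484 0.062 ]
jaw_face side 0.75 px(c,r) 284 178 [0.5621 0.1608 0.062 ]
jaw_face wrist 0.6 px(c,r) 288 125 [0.5664 0.1673 0.062 ]
jaw_tab side 0.79 px(c,r) 285 154 [0.5763 0.2327 0.092 ]
jaw_tab top 0.47 px(c,r) 199 176 [0.5601 0.2229 0.092 ]
jaw_tab wrist 0.83 px(c,r) 285 30 [0.562  0.2176 0.092 ]
shaft_mid wrist 0.61 px(c,r) 287 212 [0.5687 0.1085 0.062 ]
bush_mid top 0.61 px(c,r) 259 135 [0.6827 0.0847 0.016 ]
block_mid side 0.7 px(c,r) 252 207 [0.4616 0.1081 0.01  ]
block_mid wrist 0.68 px(c,r) 167 192 [0.4691 0.1056 0.01  ]
15.25 [0.5697 0.1071 0.1546] [-0.5502  0.2385  0.3666  1.7574 -0.0925  1.1625 -0.0987] [ 0.688   0.6442 -0.0627] 0.8052219249955428
[[-0.0575  0.9983  0.    ]
 [ 0.9983  0.0575  0.0001]
 [ 0.0001  0.     -1.    ]]
```

View pics/w4.png

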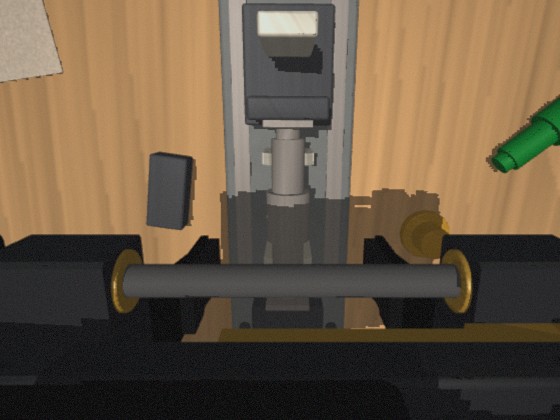

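The shaft touches the jaw face at (288,128), and the collar starts at row ~197, between the fingers. Now down and grasp.

```bash
python3 -m jog '[[[0,-0.1,3,0,0,0,7],[0,0,3,0,0,0,7],[0,0,2,0,0,0,7],[0,0,0.9,0,0,0,7],[0,0,0,0,0,0,7],[0,0,0,0,0,0,7]]]' 40
python3 -m jog '[[[0,0,0,0,0,0,2.5],[0,0,0,0,0,0,2.5],[0,0,0,0,0,0,2.5],[0,0,0,0,0,0,2.5],[0,0,0,0,0,0,2.5],[0,0,0,0,0,0,2.5]]]' 40
```

```text
time: 15.85
position: [0.5694, 0.1071, 0.0665]
tool_rot: [2.156, 2.284, 0.002]
ft_force: [0.6, -0.7, 0.3]
grip_width: 0.808
time: 16.45
position: [0.5687, 0.1071, 0.0657]
tool_rot: [2.156, 2.285, 0.0]
ft_force: [-0.0, 0.7, 0.4]
grip_width: 0.351
```

The opening of 30.5 mm matches the collar, so I lift.

```bash
python3 -m jog '[[[0,0,-0.5,0,0,0,2.5],[0,0,-0.7,0,0,0,2.5],[0,0,-1.2,0,0,0,2.5],[0,0,-1.6,0,0,0,2.5],[0,0,-1.6,0,0,0,2.5],[0,0,-1.6,0,0,0,2.5],[0,0,-1.4,0,0,0,2.5],[0,0,-0.9,0,0,0,2.5],[0,0,-0.5,0,0,0,2.5],[0,0,0,0,0,0,2.5],[0,0,0,0,0,0,2.5],[0,0,0,0,0,0,2.5]]]' 45
python3 m.py pics/w5.png
python3 - <<'E'
from h import *
a=imaging.get_image("side")["frame"][110:260,200:400]
cv2.imwrite("pics/s5.png",cv2.cvtColor(cv2.resize(a,None,fx=3.5,fy=3.5,interpolation=cv2.INTER_CUBIC),cv2.COLOR_RGB2BGR))
E
```

```text
time: 17.65
position: [0.5681, 0.1069, 0.1647]
tool_rot: [-2.156, -2.284, 0.002]
ft_force: [0.5, -0.6, -3.4]
grip_width: 0.338
gauge side 0.7 px(c,r) 291 206 [0.5752 0.1071 0.    ]
anvil_face side 0.98 px(c,r) 296 201 [0.5791 0.0578 0.062 ]
anvil_face top 0.87 px(c,r) 267 174 [0.57  0.061 0.062]
jaw_face side 0.56 px(c,r) 284 180 [0.5619 0.1507 0.062 ]
jaw_face wrist 0.6 px(c,r) 295 126 [0.5673 0.1662 0.062 ]
jaw_tab side 0.83 px(c,r) 284 153 [0.5759 0.2378 0.092 ]
jaw_tab side 0.58 px(c,r) 289 204 [0.5511 0.0174 0.092 ]
jaw_tab wrist 0.72 px(c,r) 291 35 [0.5619 0.2161 0.092 ]
shaft_mid side 0.78 px(c,r) 287 159 [0.5862 0.2484 0.062 ]
shaft_mid wrist 0.62 px(c,r) 292 270 [0.5716 0.0613 0.062 ]
bush_mid side 0.55 px(c,r) 332 205 [0.6841 0.0764 0.016 ]
bush_mid side 0.55 px(c,r) 290 162 [0.6018 0.2917 0.016 ]
bush_mid side 0.53 px(c,r) 298 203 [0.5921 0.0986 0.016 ]
bush_mid top 0.53 px(c,r) 258 135 [0.6833 0.0863 0.016 ]
block_mid side 0.74 px(c,r) 254 208 [0.4673 0.1056 0.01  ]
block_mid wrist 0.68 px(c,r) 177 189 [0.4712 0.1058 0.01  ]
18.85 [0.5687 0.1071 0.1656] [-0.5535  0.2266  0.3687  1.7479 -0.0876  1.1831 -0.1026] [-0.7071 -0.033  -3.1937] 0.334627076685058
[[-0.0576  0.9983  0.0001]
 [ 0.9983  0.0576  0.0001]
 [ 0.0001  0.0001 -1.    ]]
```

View pics/w5.png

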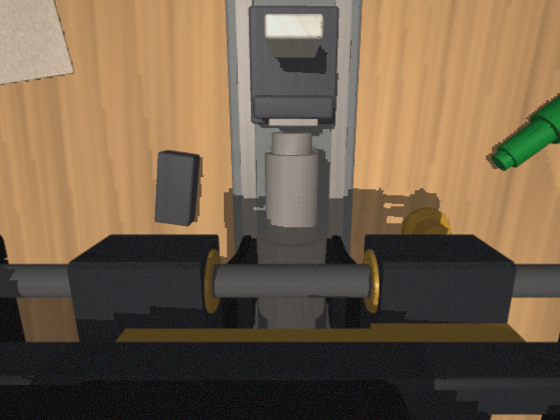

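View pics/s5.png

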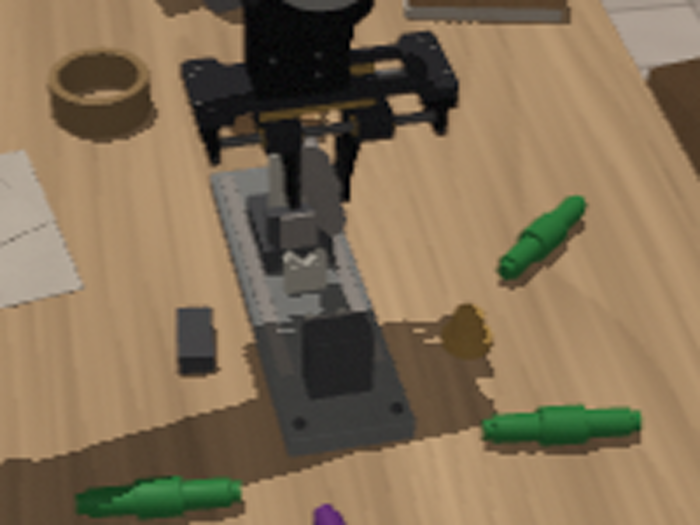

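The shaft is held in the air in both views. In the side crop it sits between the fingers with the V supports clear beneath it. The jaw is still shut (tab at y 0.216) and the bystanders are in place. One quick check of level and stillness, then I hand in.

Run:
```python
from h import *
np.set_printoptions(precision=4,suppress=True)
im=imaging.get_image("wrist");T=np.array(im["pose"]);K=np.array(im["intrinsics"])
g=np.array([-.0576,.9983,0]);c=np.array([.5687,.1069,.1626])
for t in(-8,0,8):
    a=np.radians(t); out=[]
    for s,r in((.06,.008),(.052,.011)):
        e=c+s*np.cos(a)*g+np.array([0,0,s*np.sin(a)+r]); q=K@(np.linalg.inv(T)@np.r_[e,1])[:3]; out.append(q[:2]/q[2])
    print(t,out)
s=ctrl.get_state();print(s["time"],s["position"],s["qd"],s["ft_force"],s["torque"])
```

```text
-8 [array([290.4245, 134.1338]), array([290.4176, 155.1485])]
0 [array([290.3842, 133.8214]), array([290.382 , 156.0042])]
8 [array([290.3406, 136.8187]), array([290.3441, 159.8103])]
18.95 [0.5687 0.1071 0.1656] [ 0.0016 -0.0001 -0.0001 -0.0018  0.0003 -0.0011  0.0012] [ 0.2332 -0.2568 -3.5165] [-0.1191  0.0289  0.0079]
```

Run:
```python
from h import *
np.set_printoptions(precision=1,suppress=True)
g=np.array([-.0576,.9983,0]);x=np.array([.9983,.0576,0]);c=np.array([.5687,.1069,.1626])
ims={k:imaging.get_image(k) for k in("side","wrist")}
def pr(im,e):
    q=np.array(im["intrinsics"])@(np.linalg.inv(im["pose"])@np.r_[e,1])[:3];return q[:2]/q[2]
for t in(-8,-4,0,4,8):
    a=np.radians(t);ax=np.cos(a)*g+np.array([0,0,np.sin(a)])
    w=[(pr(ims["wrist"],c+s*ax+r*x)-pr(ims["wrist"],c+s*ax-r*x))[0] for s,r in((.059,.008),(.05,.011),(.02,.011))]
    e=(pr(ims["side"],c-.06*ax)-[200,110])*3.5
    print(t,"wrist widths",np.array(w),"side crop -y end",e)
f=cv2.cvtColor(ims["wrist"]["frame"],cv2.COLOR_RGB2GRAY).astype(int)
for r in(140,155,165,200,215):
    row=f[r,250:340];d=np.diff(row);print(r,250+np.argmax(d[:45]),250+45+np.argmin(d[45:]),)
a=ims["side"]["frame"][130:195,262:305]
cv2.imwrite("pics/s6.png",cv2.cvtColor(cv2.resize(a,None,fx=12,fy=9,interpolation=cv2.INTER_CUBIC),cv2.COLOR_RGB2BGR))
for t in(-8,0,8):
    al=np.radians(t);ax=np.cos(al)*g+np.array([0,0,np.sin(al)]);print(t,(pr(ims["side"],c-.06*ax)-[262,130])*[12,9])
```

```text
-8 wrist widths [37.8 51.7 50.6] side crop -y end [333.2 217.3]
-4 wrist widths [38.9 52.9 51. ] side crop -y end [333.2 222.2]
0 wrist widths [40.  54.2 51.5] side crop -y end [333.2 226.8]
4 wrist widths [41.2 55.4 51.9] side crop -y end [333.  231.2]
8 wrist widths [42.3 56.8 52.4] side crop -y end [332.8 235.3]
140 277 307
155 265 318
165 255 318
200 265 316
215 266 316
-8 [398.4 378.8]
0 [398.3 403.3]
8 [396.9 425. ]
```

View pics/s6.png

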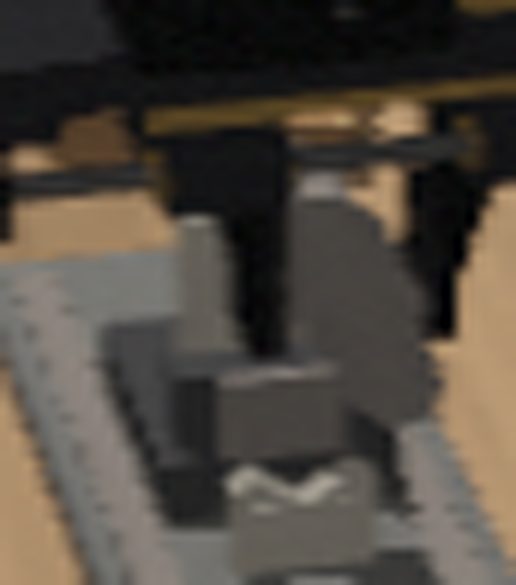

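The width ratio (53/50.5 px, where level predicts 54.2/51.5) and the shaft's near end at about (395,400), where level predicts (398,403), both say it is level. Handing in.

```bash
python3 -c "
from bench import ctrl, close_job
print(ctrl.get_state()['position'],close_job())"
```

```text
the job is handed in; nothing more can be done
[0.5686627  0.10701846 0.16556771] None
```

I closed the jaw on the shaft, let go of the jaw, then lifted the shaft and handed the job in at about 19 s of the 48 s allowed. `close_job()` gives no verdict, so the points below are my own checks.

- **Gauging:** I gripped the jaw's tab and slid it about 37 mm. It stalled with the wrist force rising to 17 N, against 3–5 N while sliding, so the shaft was pinched between jaw and anvil. I then eased the push and let go.
- **Jaw position:** after the lift the tab was still at y ≈ 0.216 m, the stall position. I had no direct reading of the jaw joint.
- **Lift:** I gripped the thick collar (opening about 30 mm) with 45 N and raised it 10 cm straight up. The wrist carried about 3.2–3.5 N, which fits the shaft's weight.
- **Final hold:** the TCP is within about 1 mm of the measuring place I had measured, and the arm is at rest. The shaft is level to roughly 3° by image widths and the side view; pixel noise limits that figure.
- **Bystanders:** the block and bush showed no movement beyond measurement noise. I did not re-measure the other bystanders, but the arm stayed clear of them.
- **Disagreements:** the networks' side-camera positions for the jaw scattered by 10–20 mm, and after the lift some detections of the shaft and bush were false. I relied on the wrist camera and the measured TCP instead.

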